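Refit the current knob on a welding bench's control station

TASK

The current-control knob has been taken off the welding control station and stands on the bench. Fit it back on its bare D-shaft: line its flat bore up with the flat on the shaft, push it on until it snaps fully home, and leave it turned anticlockwise to the minimum stop, so that the welding set starts at its lowest current. Do not force the shaft, and leave the other things on the bench where they are.

Things in the scene. Friction and masses are not known exactly. Their poses are not given: they have to be found in the camera images.
- knob: The loose knob: black plastic, 90 g, standing on the bench, bore down. Origin: centre of its underside; z up; x the way it points. Round skirt 50 mm wide, z = 0 to 14 mm; on it a bar grip 18 mm wide (y), z = 14 to 36 mm, straight from x = -21 to +13 mm, then tapering to a 6 mm wide nose at x = 25 mm with a thin white line.
- bore_mouth (a point): In the knob, on its axis, 4.5 mm above its underside. Below it: a round lead-in cone (19 mm wide at the underside, 12.8 mm here) that centres the knob on the shaft. Above it, to z = 20 mm: the D-bore, 12.8 mm round, its flat 2.4 mm from the axis on the +x side, under the nose. It slips onto the shaft only when nose and shaft flat agree within 0.1 to 0.2 rad; else it stops about here.
- pointer (a point): The tip of the knob's nose: 25 mm from the knob's axis along its x, 14 mm above its underside.
- station: Control station bolted to the bench: grey steel box 150 (x) by 230 (y) by 60 mm high, aluminium panel on top. Origin: centre of its underside; x away from the robot at yaw 0. The bare D-shaft stands on the panel at x = -5, y = 45 mm. A small round knob (x = 30, y = -60), a lamp and a toggle, all under 16 mm high, are not part of the job.
- shaft_top (a point): Centre of the D-shaft's top, 84 mm above the bench. Its axes are the station's: it does NOT turn with the shaft. Shaft 12 mm wide, flat 2 mm from its axis; the nose must point to the flat's side. It starts 0.5 to 2.4 rad clockwise (from above) of its minimum stop, not measured: see the flat, or feel for it by turning the knob on it, centred, under about 5 N (the shaft stays put).
- shaft_foot (a point): Foot of the shaft on the panel, 60 mm above the bench. A sprung 6 mm ball opposite the flat, 14 mm up, resists the knob from about 12 mm above the panel, yields at 6 to 15 N and snaps into a groove. Home, the shaft's top meets the bore's end, the underside 4 mm above this point. Over 25 N on the shaft is forcing it. It turns at about 0.12 N m; at the stop the knob gives about 0.1 rad more.
- min_mark (a point): On the panel, 25 mm from the shaft's axis: the point over which the nose stands at the shaft's minimum (anticlockwise) stop; from the axis it lies at 150 degrees, anticlockwise from the station's x. The printed scale, black bars outside the knob, begins here with its shortest bar and grows clockwise.
- pipe_tall: Bystander: steel pipe stub standing on end, 60 mm wide, 70 mm high. Origin: centre of its underside.
- pipe_short: Bystander: rusty pipe stub standing on end, 48 mm wide, 42 mm high. Origin: centre of its underside.
- wire_brush: Bystander: wire brush lying bristles down, 240 mm long (x), 26 mm wide, 28 mm high. Origin: centre of its underside.
- magnet_square: Bystander: flat triangular welding magnet lying on the bench, about 100 by 90 mm, 17 mm thick. Origin: near its centre, on its underside.

How it is judged:
At the end, for the whole second after the job is handed in: The knob is snapped fully home on the shaft (its underside within 1.2 mm of the seated height, its axis within 2 mm of the shaft's, upright within 0.08 rad), its nose is within 4.5 mm (about 10 degrees) of the minimum mark, and it is released and at rest (z of knob in the frame of shaft_top below -0.0188 m and horizontal distance between knob and shaft_top below 0.002 m and angle between knob's own z axis and vertical below 0.08 rad and horizontal distance between pointer and min_mark below 0.0045 m and linear speed of knob below 0.02 m/s and contact force between the fingers and knob below 0.1 N); the robot touches nothing.
It fails at once if the knob is rammed on the end of the shaft: more than 30 N between them before the shaft is 10 mm inside the knob (contact force between knob and station above 30 N and z of knob in the frame of shaft_top above -0.01 m).
It fails at once if the fitted knob is forced against the shaft: more than 120 N between knob and station, the ball's own squeeze (about 40 N) included (contact force between knob and station above 120 N).
It fails at once if the gripper presses on the station with more than 30 N (contact force between the fingers and station above 30 N).
It fails at once if a bystander is moved by more than 25 mm (distance of any of pipe_tall, pipe_short, wire_brush, magnet_square from where it was at the start of the episode above 0.025 m).
It also fails if it takes over 72 s, if anything falls off the work surface, if the arm or the gripper's body presses on something with over 40 N, if the wrist force passes 120 N, or if a joint passes its speed limit or range.

ROBOT

A 6-joint arm with a two-finger parallel gripper is mounted at the origin on the work surface. World frame = base frame: x ahead of the robot, y to its left, z up, the work surface at z = 0. Lengths are in m, angles in rad, forces in N, time in s.
With the tool pointing down it reaches from about 0.35 to 0.975 m from the base axis. Payload 17.4 kg.
Tool frame: the origin (TCP) lies at the centre of the arm's flange, where the gripper is bolted on; the fingertips stand 173 mm ahead of it and the grasp point (between the pads) lies 155 mm ahead of it (tip_extent is the distance from the TCP to the fingertips, in m); z points along the fingers, y is the direction in which the jaws open and shut (so a half turn about z gives the same grasp; the last joint's range is limited). The gripper opens to 85 mm and grips with 20 to 120 N. Pads are 22 mm wide; open, the fingers measure 114 mm over their backs; the gripper's body (76 mm by 85 mm) begins 54 mm behind the grasp point. The pads swing forward as they close: fully open they stand 13 mm farther back than shut.
Start: joints at [-1.297, 0.116, 1.442, -0, 1.584, -0.038], TCP at [0.207, -0.642, 0.405] pointing down, gripper open.
Joint ranges: [-2.83, 2.83], [-0.83, 2.19], [0.07, 2.5], [-1.14, 4.28], [0.01, 3], [-2.97, 2.97]. Speed limits (rad/s): [1.89, 1.89, 2.22, 3.14, 3.14, 3.14].

INTERFACE

Orientations are given as a unit quaternion [x, y, z, w].
In Python, from bench import sense, grab_frame, hand_in, tip_extent gives the robot as it stands.
- The arm moves only by the tool drive_tool, never from a script. Its argument "steps" is a list of rows, each a list of 7 numbers: the opening, from 0 (shut) to 1 (fully open), then the shift along the tool's x, y, z in m, then the turn, a rotation vector about the tool's x, y, z in rad. In form: [[grip, tx, ty, tz, ax, ay, az], ...]. A call has 1 to 8 rows; each row is the pose to reach, as a shift and turn from the pose commanded when the call began, along the tool's axes at that moment; what a row does not reach only later rows make up. A row lasts 1/8 s, in which the tool goes at most 62.5 mm and 10.7 degrees, less where a joint would pass 70% of its speed; a pose out of reach is approached as far as the arm can. A call with a gripper value outside its range is refused whole. The fingers move at their own pace and stop on an object; "force" is the grip in N (left out, the last holds). Time passes only in rows, so rows that repeat a pose let the fingers close. It gives the time, the measured TCP pose, the force and the opening at its end, in the units of the state.
- sense(): the state, without advancing time (a new reading comes with each control period).
- grab_frame(name): name is "scene" or "top"; returns a dict with "img" (400x640x3 uint8, blue, green, red), "range_z" (400x640 float32, m along the optical axis (not along the pixel's ray), 0 where there is no reading), "K" (3x3 intrinsics, pixels), "distortion" ([k1, k2, p1, p2, k3] as OpenCV has them; the pictures are not rectified), "origin" and "rotation" of the camera in the world. Camera axes: x right, y up, looking along -z (the intrinsics and any distortion apply to the point x, -y, -z); pixel columns grow to the right and rows downward; lengths in m; the calibration is good to about 2 mm. A picture is of the moment at which its call begins.
- hand_in(): hands the job in, once; it reports no verdict.
The state is a dict: "clock": time; "joints": joint angles; "joint_velocities": joint speeds; "tau": joint torques, N m; "tool_pos": TCP position; "tool_rot": TCP orientation; "contact_force": force on the tool from outside, world axes, zero at the start; "ft_torque": the same for the moment, N m; "finger_gap": finger opening in m.
Only numpy, scipy, OpenCV 4.12 (cv2) and the standard library are available. Lean on these libraries where they do the work, as an engineer would, in place of code of your own. Each camera call takes 0.05 s, during which the arm holds its last target. There are 200 camera calls.

## Working session

There is one attempt and no reset: what is moved stays moved. The work goes in short steps, Python scripts to look and compute and a tool call to move; the robot and the scene stay as the last step left them, time stands still between calls to the robot, and variables do not carry over. Pictures are saved under pics/ and viewed, about 8 in all and at most 12, crops included, and the job is handed in when it is done.

Besides the shell and the picture viewer there is one more tool, called after "Request:" as name(argument=value, ...) on one line, values as JSON. drive_tool: Moves the arm, as the interface text tells. Its arguments: {"type":"object","properties":{"steps":{"type":"array","items":{"type":"array","items":{"type":"number"}}},"force":{"type":"number"}},"required":["steps"]}

```bash
ls; mkdir -p pics
cat > h.py <<'E'
import numpy as np, cv2
from bench import sense, grab_frame, hand_in, tip_extent
def world(f,uv,z=None):
    """pixels -> world, by depth map, or by intersecting plane z"""
    uv=np.atleast_2d(np.array(uv,float)); K=np.array(f["K"])
    n=cv2.undistortPoints(uv[:,None],K,np.array(f["distortion"]))[:,0]
    d=np.c_[n[:,0],-n[:,1],-np.ones(len(n))]; R=np.array(f["rotation"]); o=np.array(f["origin"])
    if z is None: s=f["range_z"][uv[:,1].astype(int),uv[:,0].astype(int)]
    else: s=(z-o[2])/(d@R.T)[:,2]
    return o+s[:,None]*(d@R.T)
def pix(f,P):
    R=np.array(f["rotation"]); c=(np.atleast_2d(P)-f["origin"])@R; c[:,1:]*=-1
    return cv2.projectPoints(c,np.zeros(3),np.zeros(3),np.array(f["K"]),np.array(f["distortion"]))[0][:,0]
E
python3 - <<'E'
from h import *
s=sense(); print(s)
for n in("scene","top"):
    f=grab_frame(n); cv2.imwrite(f"pics/{n}0.png",f["img"]); np.save(f"{n}0.npy",f,allow_pickle=True)
    print(n,f["origin"],f["rotation"],f["K"],f["distortion"])
E
```

```text
pics
{'clock': 0.0, 'joints': array([-1.29678481e+00,  1.16485541e-01,  1.44232837e+00, -2.49706374e-05,
        1.58403294e+00, -3.78410577e-02]), 'joint_velocities': array([-0.00068578, -0.00116421,  0.00054443, -0.00085967, -0.00117602,
        0.00020808]), 'tau': array([ 6.89215030e-04, -7.31987000e+01, -6.32483625e+01, -8.76651848e-05,
        6.35817472e-03,  1.85367276e-05]), 'tool_pos': array([ 0.20706586, -0.64244901,  0.40392316]), 'tool_rot': array([ 9.87867937e-01,  1.55295029e-01, -8.62768070e-05, -6.21263380e-04]), 'contact_force': array([ 0.13126479, -0.12016386, -0.99151158]), 'ft_torque': array([ 0.03711236, -0.00612541,  0.02251417]), 'finger_gap': 0.08523869625827726}
scene [ 1.16207212 -0.4718028   1.1023052 ] [0.27881347 0.1401301  0.40719255 0.85838268] [[478.45121782   0.         316.77081662]
 [  0.         478.45121782 193.54613763]
 [  0.           0.           1.        ]] [-0.09067552  0.          0.          0.          0.        ]
top [0.35727812 0.01166577 1.37734858] [-0.05132272  0.05866884  0.7146096  -0.69516694] [[472.636852     0.         317.69200446]
 [  0.         472.636852   201.80266732]
 [  0.           0.           1.        ]] [-0.00903439  0.          0.          0.          0.        ]
```

View pics/top0.png

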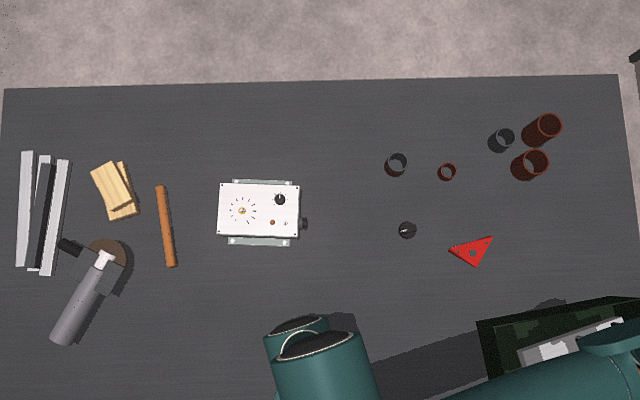

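View pics/scene0.png

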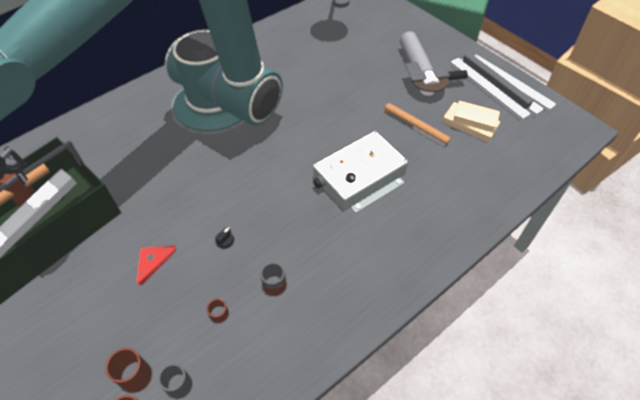

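Top view: the station is at about (260,210), its shaft at (242,211), and the knob at (408,230) with its white line to the left. Scene view: the knob is at (225,237) and the shaft at (373,154). The rotation is a quaternion, so I'll fix the helper and enlarge both areas.

```bash
sed -i 's/^import numpy.*/import numpy as np, cv2\nfrom scipy.spatial.transform import Rotation as Ro/; s/np.array(f\["rotation"\])/Ro.from_quat(f["rotation"]).as_matrix()/' h.py
python3 - <<'E'
from h import *
fs={n:np.load(n+"0.npy",allow_pickle=True).item() for n in("top","scene")}
tiles=[]
for n,c in(("top",(408,230)),("top",(242,211)),("scene",(225,237)),("scene",(373,154))):
    x,y=c; im=fs[n]["img"][y-22:y+22,x-28:x+28]; tiles.append(cv2.resize(im,(392,308),interpolation=cv2.INTER_CUBIC)[:300])
cv2.imwrite("pics/m1.png",np.vstack([np.hstack(tiles[:2]),np.hstack(tiles[2:])]))
f=fs["top"]
print("knob",world(f,(408,230)),"shaft",world(f,(242,211)), world(f,(242,211),.084))
# knob top by depth: points between z .01 and .045 near
for n,g in fs.items():
    v,u=np.mgrid[0:400,0:640]; P=world(g,np.c_[u.ravel(),v.ravel()])
    for nm,c in(("knob",world(f,(408,230),.02)[0]),("st",world(f,(260,210),.06)[0])):
        d=np.hypot(*(P-c)[:,:2].T)
        if nm=="knob":
            for lo,hi in((.008,.02),(.03,.05)):
                m=(d<.04)&(P[:,2]>lo)&(P[:,2]<hi); print(n,nm,lo,m.sum(),P[m].mean(0),P[m].min(0),P[m].max(0))
        else:
            m=(d<.2)&(P[:,2]>.052)&(P[:,2]<.066); Q=P[m]; print(n,"panel",m.sum(),Q.mean(0),cv2.minAreaRect((Q[:,:2]*1000).astype(np.float32)))
            m=(d<.2)&(P[:,2]>.070)&(P[:,2]<.1); print("high",m.sum(),P[m].mean(0),P[m].max(0))
E
```

```text
knob [[ 0.47923835 -0.26023816  0.03707156]] shaft [[0.54078182 0.20553463 0.0788862 ]] [[0.54005912 0.20477111 0.084     ]]
top knob 0.008 123 [ 0.48321184 -0.2597561   0.01397599] [ 0.45858789 -0.28461073  0.0083884 ] [ 0.50802797 -0.23803391  0.01928043]
top knob 0.03 99 [ 0.48363789 -0.26217362  0.03649601] [ 0.47343238 -0.28431188  0.03011659] [ 0.49627318 -0.23804141  0.04250847]
top panel 4029 [0.54656013 0.16548795 0.06009899] ((548.1596069335938, 163.37533569335938), (232.7843475341797, 150.2127227783203), 86.24491119384766)
high 112 [0.56609596 0.11701316 0.07628213] [0.59006009 0.21282985 0.08832782]
scene knob 0.008 121 [ 0.49874424 -0.26190955  0.01321329] [ 0.46000736 -0.28738802  0.00805061] [ 0.51186404 -0.23772983  0.0195938 ]
scene knob 0.03 118 [ 0.48722488 -0.26231673  0.03511963] [ 0.47354753 -0.28500093  0.03006027] [ 0.49994177 -0.23678791  0.04065829]
scene panel 3174 [0.55473457 0.15903346 0.05938817] ((551.5589599609375, 159.4943389892578), (238.900146484375, 150.91139221191406), 86.56547546386719)
high 99 [0.56928695 0.11806588 0.07488753] [0.59094752 0.21131586 0.08569644]
```

View pics/m1.png

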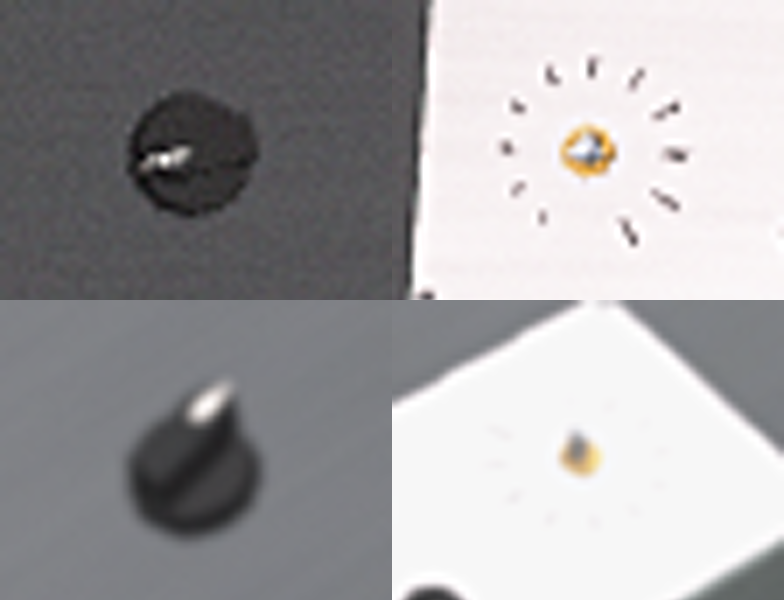

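The tiles show the knob's nose pointing left and slightly down (heading about 100° in world). The shortest scale bar is at about (543,218) in the tile, and the shaft has bright and dark halves near (588,152). Next I'll refine the axis, yaw and flat numerically.

Run:
```python
from h import *
fs={n:np.load(n+"0.npy",allow_pickle=True).item() for n in("top","scene")}
for n,c in(("top",(260,210)),("scene",(362,165))):
    f=fs[n]; g=cv2.cvtColor(f["img"],cv2.COLOR_BGR2GRAY); m=(g>190).astype(np.uint8)
    cs,_=cv2.findContours(m,cv2.RETR_EXTERNAL,cv2.CHAIN_APPROX_NONE)
    k=[q for q in cs if cv2.pointPolygonTest(q,c,False)>0][0][:,0]
    P=world(f,k,.06)[:,:2]*1000
    (cx,cy),wh,a=cv2.minAreaRect(P.astype(np.float32)); a=np.radians(a-90); R=np.array([[np.cos(a),-np.sin(a)],[np.sin(a),np.cos(a)]])
    print(n,"panel",cx,cy,wh,np.degrees(a),"shaft",np.array([cx,cy])+R@[-5,45])
f=fs["top"]; t=[]
for n,p in(("top",(.5455,.208)),("scene",(.5455,.208))):
    f=fs[n]; q=pix(f,[(*p,.06),(*p,.084)]); x,y=q.mean(0).astype(int); print(n,q)
    im=cv2.resize(f["img"][y-10:y+10,x-10:x+10],(400,400),interpolation=cv2.INTER_NEAREST)
    for (u,v),col in zip(q,((0,0,255),(0,255,0))): cv2.circle(im,(int((u-x+10.5)*20),int((v-y+10.5)*20)),4,col,-1)
    t.append(im)
cv2.imwrite("pics/m2.png",np.hstack(t))
# scale bars in top: dark blobs about dial
f=fs["top"]; g=cv2.cvtColor(f["img"],cv2.COLOR_BGR2GRAY).astype(float)
x0,y0=218,188; s=g[y0:y0+48,x0:x0+48]; dark=np.clip(225-s,0,None)
v,u=np.nonzero(dark>20); W=world(f,np.c_[u+x0,v+y0],.06)[:,:2]*1000
r=np.hypot(*(W-[544,206]).T); m=(r>24)&(r<48)
w=dark[v,u][m]; W=W[m]; th=np.degrees(np.arctan2(W[:,1]-206,W[:,0]-544))
o=np.argsort(th); b=np.split(o,np.where(np.diff(th[o])>12)[0]+1)
for i in b: print(len(i),np.average(W[i],axis=0,weights=w[i]).round(1),w[i].sum().round())
```

```text
top panel 552.9364013671875 164.05499267578125 (223.5421142578125, 156.5814208984375) -3.6909790039062504 shaft [550.84365607 209.28352811]
scene panel 551.26025390625 164.0465087890625 (229.224609375, 150.18540954589844) -3.669876098632813 shaft [549.15085039 209.27427036]
top [[242.123741   210.27443856]
 [240.82218097 209.07892389]]
scene [[370.42692098 154.07807423]
 [371.06567936 148.51494927]]
5 [512.3 193.1] 400.0
5 [525.  178.3] 351.0
6 [543.5 174.2] 421.0
5 [561.8 177.3] 359.0
3 [574.8 190.2] 211.0
3 [579.8 208.2] 275.0
4 [576.9 224.4] 292.0
3 [564.7 238. ] 231.0
2 [548.3 242. ] 177.0
2 [531.6 237.7] 117.0
2 [519.7 228. ] 112.0
```

View pics/m2.png

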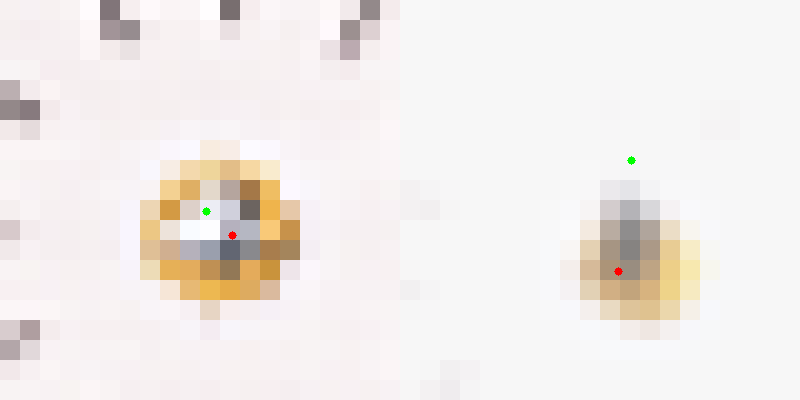

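The enlarged view shows the gold bushing with a grey shaft in it, up-left of the foot in the top view (left half of the picture). Gold shows at the upper left, where a full round top would cover it. I'll fit the D silhouette (grey against gold) for the angle and the scale bars for the axis.

```bash
cat > fit.py <<'E'
from h import *
from scipy.optimize import least_squares
fs={n:np.load(n+"0.npy",allow_pickle=True).item() for n in("top","scene")}
B=np.array([[512.3,193.1],[525,178.3],[543.5,174.2],[561.8,177.3],[574.8,190.2],[579.8,208.2],[576.9,224.4],[564.7,238],[548.3,242],[531.6,237.7],[519.7,228]])[::-1]
def r(p):
    a=p[2]-p[5]*np.arange(11); rr=p[3]+p[4]*np.arange(11)
    return (B-(p[:2]+(rr*[np.cos(a),np.sin(a)]).T)).ravel()
s=least_squares(r,[546,208,2.55,30,.5,.52]); print("bars",s.x.round(2),np.degrees(s.x[[2,5]]),"rms",np.sqrt((s.fun**2).mean()))
cx,cy=s.x[:2]
S=12
t=np.linspace(-np.pi,np.pi,120)
def D(a):
    p=np.c_[np.minimum(6*np.cos(t),2),6*np.sin(t)]; c,s=np.cos(a),np.sin(a); return p@np.array([[c,s],[-s,c]])
def sil(f,c,a,x0,y0,N):
    d=(D(a)+c)/1000; P=np.r_[np.c_[d,np.full(120,.06)],np.c_[d,np.full(120,.084)]]
    q=cv2.convexHull(((pix(f,P)-[x0,y0]+.5)*S).astype(np.float32)).astype(int)
    m=np.zeros((N*S,N*S),np.uint8); cv2.fillPoly(m,[q],1); return cv2.resize(m.astype(np.float32),(N,N),interpolation=cv2.INTER_AREA)
for n,f in fs.items():
    x0,y0=(pix(f,[(cx/1000,cy/1000,.072)])[0]-8).astype(int); N=17
    im=f["img"][y0:y0+N,x0:x0+N].astype(float); sat=im[...,2]-im[...,0]; lum=im.min(2)
    gold=np.clip(sat/(110 if n=="top" else 90),0,1)
    best=[]
    for deg in range(0,360,10):
        e=[]
        for dx in np.arange(-4,4.1,1):
            for dy in np.arange(-4,4.1,1):
                m=sil(f,(cx+dx,cy+dy),np.radians(deg),x0,y0,N)
                g=np.zeros((N*S,N*S),np.uint8); q=((pix(f,np.c_[(np.array([cx+dx,cy+dy])+11*np.c_[np.cos(t),np.sin(t)])/1000,np.full(120,.061)])-[x0,y0]+.5)*S).astype(int)
                cv2.fillPoly(g,[q],1); g=cv2.resize(g.astype(np.float32),(N,N),interpolation=cv2.INTER_AREA)*(1-m)
                g=cv2.GaussianBlur(g,(3,3),.6); k=(g*gold).sum()/(g*g).sum(); e.append((((k*g-gold)**2).sum(),dx,dy))
        best.append((round(min(e)[0],2),deg)+min(e)[1:])
    print(n,[(b[1],b[0]) for b in best],min(best))
E
python3 fit.py
```

```text
bars [5.4581e+02 2.0981e+02 2.5400e+00 3.1370e+01 6.3000e-01 5.2000e-01] [145.78751705  29.92617438] rms 0.44866264838295217
top [(0, np.float64(4.59)), (10, np.float64(4.2)), (20, np.float64(3.83)), (30, np.float64(3.64)), (40, np.float64(3.54)), (50, np.float64(3.51)), (60, np.float64(3.61)), (70, np.float64(3.84)), (80, np.float64(4.18)), (90, np.float64(4.47)), (100, np.float64(4.72)), (110, np.float64(5.01)), (120, np.float64(5.51)), (130, np.float64(6.01)), (140, np.float64(6.42)), (150, np.float64(6.45)), (160, np.float64(6.43)), (170, np.float64(6.41)), (180, np.float64(6.42)), (190, np.float64(6.53)), (200, np.float64(6.65)), (210, np.float64(6.74)), (220, np.float64(7.03)), (230, np.float64(7.21)), (240, np.float64(7.38)), (250, np.float64(7.41)), (260, np.float64(7.52)), (270, np.float64(7.61)), (280, np.float64(7.59)), (290, np.float64(7.65)), (300, np.float64(7.42)), (310, np.float64(7.24)), (320, np.float64(6.72)), (330, np.float64(6.13)), (340, np.float64(5.67)), (350, np.float64(5.11))] (np.float64(3.51), 50, np.float64(0.0), np.float64(0.0))
scene [(0, np.float64(2.9
[... 222 characters left out ...]
0, np.float64(4.39)), (110, np.float64(4.43)), (120, np.float64(4.41)), (130, np.float64(4.43)), (140, np.float64(4.43)), (150, np.float64(4.41)), (160, np.float64(4.45)), (170, np.float64(4.5)), (180, np.float64(4.58)), (190, np.float64(4.76)), (200, np.float64(4.84)), (210, np.float64(4.81)), (220, np.float64(4.84)), (230, np.float64(4.68)), (240, np.float64(4.49)), (250, np.float64(4.28)), (260, np.float64(4.11)), (270, np.float64(3.87)), (280, np.float64(3.68)), (290, np.float64(3.53)), (300, np.float64(3.4)), (310, np.float64(3.26)), (320, np.float64(3.2)), (330, np.float64(3.08)), (340, np.float64(3.03)), (350, np.float64(2.96))] (np.float64(2.76), 10, np.float64(0.0), np.float64(1.0))
```

Results so far:
- **Shaft axis:** (545.8, 209.8) mm, from the scale bars with 0.45 mm rms.
- **Minimum direction:** 145.8° in world.
- **Flat:** about 10–55°, most likely around 45°.

Next, the knob pose.

Run:
```python
from h import *
try: print(tip_extent())
except Exception: print(tip_extent)
print(sense()["clock"])
f=np.load("top0.npy",allow_pickle=True).item()
for n in("top","scene"):
    f=np.load(n+"0.npy",allow_pickle=True).item(); c0=pix(f,[(.484,-.261,.02)])[0].astype(int)
    v,u=np.mgrid[c0[1]-20:c0[1]+20,c0[0]-20:c0[0]+20]; u=u.ravel();v=v.ravel()
    g=f["img"][v,u].astype(float).min(1); P=world(f,np.c_[u,v])
    m=(P[:,2]>.033)&(P[:,2]<.040)&(np.hypot(P[:,0]-.484,P[:,1]+.261)<.035); Q=P[m][:,:2]; c,e,_ =cv2.PCACompute2(Q,None)[:3]
    print(n,"top",c,np.degrees(np.arctan2(e[0,1],e[0,0])),cv2.minAreaRect((Q*1000).astype(np.float32)))
    m=(g>110 if n=="top" else g>150)&(np.hypot(P[:,0]-.484,P[:,1]+.261)<.035); W=world(f,np.c_[u,v][m],.036)[:,:2]; w=g[m]-80
    c=np.average(W,axis=0,weights=w); pc=cv2.PCACompute2(W,None)[1]; print("white",m.sum(),c,np.degrees(np.arctan2(pc[0,1],pc[0,0])),"hd from (.4835,-.261)",np.degrees(np.arctan2(c[1]+.261,c[0]-.4835)))
    # dark silhouette -> skirt at z=.014 (top), fit circle
    if n=="top":
        m=((f["img"][v,u].max(1)<62)).reshape(40,40).astype(np.uint8); k=cv2.findContours(m,cv2.RETR_EXTERNAL,cv2.CHAIN_APPROX_NONE)[0]
        k=max(k,key=len)[:,0]+[c0[0]-20,c0[1]-20]; print(cv2.minEnclosingCircle((world(f,k,.012)[:,:2]*1000).astype(np.float32)),world(f,[k.mean(0)],.012))
```

```text
0.1734
0.1
top top [[ 0.48427952 -0.26270418]] 105.78435981797456 ((483.3587951660156, -261.2558898925781), (17.949621200561523, 46.349456787109375), 16.267425537109375)
white 11 [ 0.47958286 -0.24795842] 101.33780515035336 hd from (.4835,-.261) 106.71803953548601
((484.1335144042969, -261.9545593261719), 27.114421844482422) [[ 0.48236105 -0.26228524  0.012     ]]
scene top [[ 0.48721522 -0.26239716]] 103.00354560859671 ((486.5572814941406, -260.5890808105469), (20.9057559967041, 47.308311462402344), 17.634384155273438)
white 18 [ 0.4814777 -0.2465081] 101.0654866687715 hd from (.4835,-.261) 97.94416103078882
```

```bash
cat >> h.py <<'E'
def go(x,y,z,hd):
    """shift/turn (tool axes) from measured pose to tool-down pose with tool x heading hd deg"""
    s=sense(); R=Ro.from_quat(s["tool_rot"]); h=np.radians(hd)
    T=Ro.from_matrix(np.array([[np.cos(h),np.sin(h),0],[np.sin(h),-np.cos(h),0],[0,0,-1]]))
    print("t",s["clock"],"go",R.inv().apply(np.array([x,y,z])-s["tool_pos"]).round(4),(R.inv()*T).as_rotvec().round(4))
def st():
    s=sense(); x=Ro.from_quat(s["tool_rot"]).as_matrix(); print(round(s["clock"],2),"p",s["tool_pos"].round(4),"hd",np.degrees(np.arctan2(x[1,0],x[0,0])).round(2),"tilt",x[:2,2].round(4),"F",s["contact_force"].round(2),"M",s["ft_torque"].round(3),"gap",round(s["finger_gap"],4))
E
python3 -c "
from h import *
go(.484,-.2625,.30,105)"
```

```text
t 0.1 go [ 0.3801 -0.2766  0.1043] [-8.0000e-04 -8.0000e-04 -1.5208e+00]
```

Request:
drive_tool(steps=[[1,0.38,-0.2766,0.08,0,0,-1.52],[1,0.38,-0.2766,0.1,0,0,-1.52],[1,0.38,-0.2766,0.1043,0,0,-1.52],[1,0.38,-0.2766,0.1043,0,0,-1.52],[1,0.38,-0.2766,0.1043,0,0,-1.52],[1,0.38,-0.2766,0.1043,0,0,-1.52],[1,0.38,-0.2766,0.1043,0,0,-1.52],[1,0.38,-0.2766,0.1043,0,0,-1.52]], force=40)

```text
clock: 1.1
tool_pos: [0.4848, -0.2604, 0.2996]
tool_rot: [0.614, 0.789, 0.0, -0.0]
contact_force: [0.5, -0.1, -0.0]
finger_gap: 0.0853
```

Request:
drive_tool(steps=[[1,0,0,0,0,0,0],[1,0,0,0,0,0,0]])

```text
clock: 1.35
tool_pos: [0.4838, -0.2628, 0.3004]
tool_rot: [0.617, 0.787, -0.0, -0.0]
contact_force: [0.0, -0.4, 0.4]
finger_gap: 0.0856
```

```bash
python3 -c "
from h import *
st();go(.484,-.2625,.30,105)
f=grab_frame('scene'); x,y=pix(f,[(.484,-.2625,.05)])[0].astype(int)
a=cv2.resize(f['img'][y-75:y+35,x-55:x+55],(550,550),interpolation=cv2.INTER_CUBIC); cv2.imwrite('pics/g1.png',a)"
```

```text
1.35 p [ 0.4838 -0.2628  0.3004] hd 103.73 tilt [-0.0003 -0.0001] F [ 0.05 -0.44  0.38] M [-0.055 -0.02   0.017] gap 0.0856
t 1.35 go [0.0003 0.0003 0.0004] [-0.0003 -0.     -0.0221]
```

Request:
drive_tool(steps=[[1,0,0,0.06,0,0,-0.02],[1,0,0,0.09,0,0,-0.02],[1,0,0,0.11,0,0,-0.02],[0.6,0,0,0.11,0,0,-0.02],[0.3,0,0,0.11,0,0,-0.02],[0.1,0,0,0.11,0,0,-0.02],[0.1,0,0,0.11,0,0,-0.02],[0.0,0,0,0.11,0,0,-0.02]], force=40)

```text
clock: 2.4
tool_pos: [0.4842, -0.2628, 0.1915]
tool_rot: [0.609, 0.793, 0.0, 0.001]
contact_force: [-1.6, 0.3, 6.4]
finger_gap: 0.0174
```

Request:
drive_tool(steps=[[0,0,0,0,0,0,0],[0,0,0,0,0,0,0]], force=60)

```text
clock: 2.65
tool_pos: [0.4842, -0.2628, 0.1916]
tool_rot: [0.609, 0.793, 0.0, 0.001]
contact_force: [-1.2, 0.9, 7.7]
finger_gap: 0.0171
```

```bash
python3 -c "
from h import *
st()"
```

```text
2.65 p [ 0.4842 -0.2628  0.1916] hd 104.96 tilt [ 0.0014 -0.0009] F [-1.21  0.93  7.73] M [ 0.087  0.216 -0.018] gap 0.0171
```

Request:
drive_tool(steps=[[0,0,0,-0.04,0,0,0],[0,0,0,-0.1,0,0,0],[0,0,0,-0.15,0,0,0],[0,0,0,-0.15,0,0,0]])

```text
clock: 3.15
tool_pos: [0.4842, -0.2627, 0.3451]
tool_rot: [0.609, 0.793, 0.0, 0.003]
contact_force: [-0.2, 0.2, -1.5]
finger_gap: 0.0168
```

```bash
python3 -c "
from h import *
st();go(.5458,.2098,.34,40)"
```

```text
3.15 p [ 0.4842 -0.2627  0.3451] hd 104.96 tilt [ 0.0059 -0.0036] F [-0.23  0.2  -1.52] M [-0.051 -0.021 -0.008] gap 0.0168
t 3.15 go [0.4406 0.1815 0.0038] [0.0071 0.0017 1.1338]
```

Request:
drive_tool(steps=[[0,0.055,0.023,0,0,0,0.14],[0,0.11,0.046,0,0,0,0.28],[0,0.165,0.069,0,0,0,0.42],[0,0.22,0.092,0,0,0,0.56],[0,0.275,0.114,0,0,0,0.7],[0,0.33,0.137,0,0,0,0.84],[0,0.385,0.16,0,0,0,0.98],[0,0.44,0.1815,0,0,0,1.134]])

```text
clock: 4.15
tool_pos: [0.5454, 0.2114, 0.3394]
tool_rot: [0.941, 0.34, -0.0, 0.0]
contact_force: [1.5, -1.1, 0.1]
finger_gap: 0.0169
```

Request:
drive_tool(steps=[[0,0,0,0,0,0,0],[0,0,0,0,0,0,0],[0,0,0,0,0,0,0],[0,0,0,0,0,0,0]])

```text
clock: 4.65
tool_pos: [0.5458, 0.2084, 0.3405]
tool_rot: [0.94, 0.341, 0.0, 0.0]
contact_force: [0.5, -0.5, -0.0]
finger_gap: 0.0169
```

```bash
python3 -c "
from h import *
st();go(.5458,.2098,.34,40)
t=[]
for n,p in (('scene',(.5458,.2098,.15)),('top',(.5458,.2098,.1))):
    f=grab_frame(n); x,y=pix(f,[p])[0].astype(int)
    t.append(cv2.resize(f['img'][y-40:y+40,x-40:x+40],(400,400),interpolation=cv2.INTER_CUBIC))
    print(pix(f,[(.5458,.2098,.1485),(.5458,.2098,.1625),(.5458,.2098,.084)])-[x-40,y-40])
cv2.imwrite('pics/g2.png',np.hstack(t))"
```

```text
4.65 p [0.5458 0.2084 0.3405] hd 39.93 tilt [0.0002 0.    ] F [ 0.54 -0.5  -0.02] M [ 0.042  0.02  -0.016] gap 0.0169
t 4.65 go [ 0.001  -0.0011  0.0005] [ 0.0001 -0.0002 -0.0013]
[[40.42332472 40.52520872]
 [40.83594876 36.94491883]
 [38.60209376 56.27413285]]
[[37.3914098  37.54497223]
 [36.51967804 36.75025102]
 [41.16904749 40.9887843 ]]
```

View pics/g2.png

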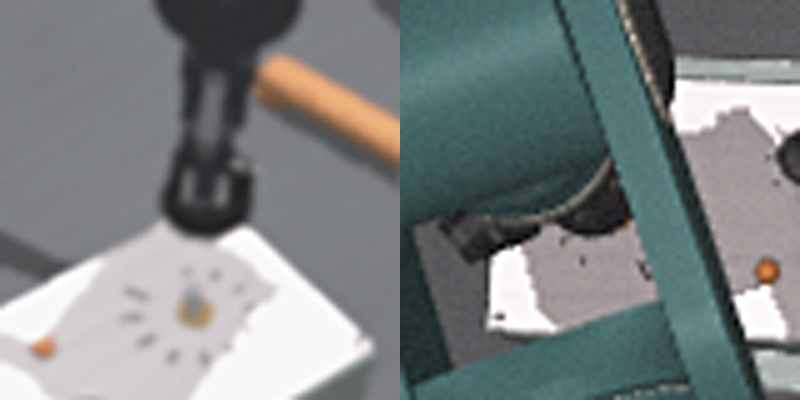

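The knob is held upright; its skirt is centred near (205,200) in the scene tile, as projected. The shaft is at (193,300) and now in shade, so I'll refit its flat from this frame.

Run:
```python
from h import *
F=[grab_frame("scene") for _ in range(6)]; f=F[0]; f["img"]=np.mean([g["img"] for g in F],0); np.save("sc1.npy",f,allow_pickle=True)
src=open("fit.py").read().replace('fs={n:np.load(n+"0.npy",allow_pickle=True).item() for n in("top","scene")}','fs={"scene":np.load("sc1.npy",allow_pickle=True).item()}').replace("else 90","else 70").replace("x0,y0=(pix","x0,y0=(pix",1)
src=src.replace("range(0,360,10)","range(-40,180,10)")
exec(src)
print(gold.round(1)[2:16,2:14]); print(lum.round(0)[0:16,2:14])
```

```text
bars [5.4581e+02 2.0981e+02 2.5400e+00 3.1370e+01 6.3000e-01 5.2000e-01] [145.78751705  29.92617438] rms 0.44866264838295217
scene [(-40, np.float64(1.8)), (-30, np.float64(1.66)), (-20, np.float64(1.51)), (-10, np.float64(1.36)), (0, np.float64(1.18)), (10, np.float64(1.05)), (20, np.float64(0.93)), (30, np.float64(0.88)), (40, np.float64(1.02)), (50, np.float64(1.12)), (60, np.float64(1.29)), (70, np.float64(1.53)), (80, np.float64(1.83)), (90, np.float64(1.97)), (100, np.float64(2.14)), (110, np.float64(2.19)), (120, np.float64(2.18)), (130, np.float64(2.2)), (140, np.float64(2.18)), (150, np.float64(2.17)), (160, np.float64(2.22)), (170, np.float64(2.3))] (np.float64(0.88), 30, np.float64(2.0), np.float64(1.0))
[[0.  0.  0.  0.  0.  0.  0.  0.  0.  0.1 0.  0. ]
 [0.  0.  0.  0.  0.  0.  0.  0.  0.  0.  0.  0. ]
 [0.  0.  0.  0.  0.  0.  0.  0.  0.  0.  0.  0. ]
 [0.  0.  0.  0.  0.  0.  0.  0.  0.  0.  0.  0. ]
 [0.  0.  0.  0.  0.  0.  0.  0.  0.  0.  0.  0. ]
 [0.  0.  0.  0.  0.  0.  0.  0.  0.  0.  0.  0. ]
 [0.  0.  0.1 0.1 0.1 0.  0.  0.  0.1 0.1 0.1 0. ]
 [0.  0.  0.1 0.3 
[... 648 characters left out ...]
 173.]
 [204. 203. 203. 202. 198. 192. 189. 192. 196. 197. 191. 191.]
 [202. 202. 202. 201. 194. 181. 176. 181. 190. 198. 201. 201.]
 [201. 202. 202. 198. 183. 165. 160. 169. 183. 196. 202. 202.]
 [202. 202. 202. 194. 172. 152. 144. 152. 167. 186. 199. 201.]
 [202. 203. 201. 180. 149. 136. 135. 137. 136. 154. 183. 199.]
 [203. 203. 196. 162. 126. 124. 133. 130. 114. 121. 159. 193.]
 [204. 204. 194. 155. 116. 117. 129. 126. 106. 107. 150. 191.]
 [204. 204. 196. 165. 123. 108. 114. 111.  99. 117. 163. 197.]
 [204. 203. 200. 186. 153. 126. 115. 110. 113. 145. 184. 202.]
 [203. 203. 203. 199. 188. 171. 156. 150. 157. 180. 198. 203.]
 [201. 203. 204. 204. 203. 200. 196. 193. 194. 200. 203. 202.]]
```

Request:
drive_tool(steps=[[0,0.001,-0.001,0.03,0,0,0.05],[0,0.001,-0.001,0.05,0,0,0.05],[0,0.001,-0.001,0.06,0,0,0.05],[0,0.001,-0.001,0.062,0,0,0.05],[0,0.001,-0.001,0.062,0,0,0.05]])

```text
clock: 5.68
tool_pos: [0.546, 0.2108, 0.2791]
tool_rot: [0.948, 0.318, 0.0, -0.0]
contact_force: [0.6, -0.3, -0.5]
finger_gap: 0.0167
```

```bash
python3 -c "
from h import *
st();go(.5458,.2098,.2711,35)"
```

```text
5.67 p [0.546  0.2108 0.2791] hd 37.13 tilt [0.0007 0.0003] F [ 0.64 -0.26 -0.48] M [-0.021  0.019 -0.026] gap 0.0167
t 5.675 go [-0.0007  0.0006  0.008 ] [ 0.0002 -0.0007  0.0372]
```

Request:
drive_tool(steps=[[0,-0.0003,0.0003,0.003,0,0,0.02],[0,-0.0005,0.0005,0.005,0,0,0.03],[0,-0.0005,0.0005,0.007,0,0,0.03],[0,-0.0005,0.0005,0.008,0,0,0.03],[0,-0.0005,0.0005,0.008,0,0,0.03]])

```text
clock: 6.3
tool_pos: [0.5458, 0.21, 0.2705]
tool_rot: [0.953, 0.304, 0.0, 0.0]
contact_force: [-0.2, -0.4, 0.0]
finger_gap: 0.0165
```

Request:
drive_tool(steps=[[0,0,0,0,0,0,0],[0,0,0,0.001,0,0,0],[0,0,0,0.001,0,0,0]])

```text
clock: 6.68
tool_pos: [0.5458, 0.2101, 0.2698]
tool_rot: [0.953, 0.304, 0.0, 0.0]
contact_force: [-0.7, -1.4, 4.3]
finger_gap: 0.0167
```

```bash
python3 -c "
from h import *
st()"
```

```text
6.67 p [0.5458 0.2101 0.2698] hd 35.4 tilt [0.0006 0.0002] F [-0.66 -1.38  4.3 ] M [-0.012  0.114  0.02 ] gap 0.0167
```

Request:
drive_tool(steps=[[0,0,0,0,0,0,-0.05],[0,0,0,0,0,0,-0.1],[0,0,0,0,0,0,-0.1]])

```text
clock: 7.05
tool_pos: [0.5458, 0.2101, 0.2693]
tool_rot: [0.936, 0.351, 0.0, -0.0]
contact_force: [3.0, 1.4, -1.1]
finger_gap: 0.0167
```

Request:
drive_tool(steps=[[0,0,0,0,0,0,-0.05],[0,0,0,0,0,0,-0.1],[0,0,0,0,0,0,-0.1]])

```text
clock: 7.42
tool_pos: [0.5457, 0.21, 0.2693]
tool_rot: [0.918, 0.397, -0.0, -0.0]
contact_force: [1.5, 1.8, -0.3]
finger_gap: 0.0164
```

```bash
python3 -c "
from h import *
st()"
```

```text
7.42 p [0.5457 0.21   0.2693] hd 46.78 tilt [-0.      0.0001] F [ 1.52  1.77 -0.31] M [ 0.287 -0.37   0.007] gap 0.0164
```

Request:
drive_tool(steps=[[0,0,0,0.001,0,0,0],[0,0,0,0.002,0,0,0],[0,0,0,0.002,0,0,0]])

```text
clock: 7.8
tool_pos: [0.5458, 0.21, 0.2673]
tool_rot: [0.918, 0.397, 0.0, -0.0]
contact_force: [3.1, 3.5, -2.0]
finger_gap: 0.0161
```

```bash
python3 -c "
from h import *
st()"
```

```text
7.8 p [0.5458 0.21   0.2673] hd 46.83 tilt [0.0001 0.0001] F [ 3.05  3.48 -2.02] M [ 0.507 -0.559 -0.017] gap 0.0161
```

Request:
drive_tool(steps=[[0,0.001,0,0,0,0,0],[0,0.001,0,0,0,0,0],[0,0.001,0,0,0,0,0]])

```text
clock: 8.18
tool_pos: [0.5463, 0.2106, 0.2673]
tool_rot: [0.918, 0.398, -0.0, 0.0]
contact_force: [-0.7, -2.5, -0.6]
finger_gap: 0.0163
```

```bash
python3 -c "
from h import *
st()
f=grab_frame('scene'); x,y=pix(f,[(.5458,.2098,.09)])[0].astype(int)
cv2.imwrite('pics/g3.png',cv2.resize(f['img'][y-25:y+25,x-25:x+25],(500,500),interpolation=cv2.INTER_CUBIC))
print(pix(f,[(.5458,.2098,.0757),(.5458,.2098,.0897),(.5458,.2098,.1117)])-[x-25,y-25])"
```

```text
8.18 p [0.5463 0.2106 0.2673] hd 46.85 tilt [-0.0006 -0.0005] F [-0.74 -2.52 -0.6 ] M [-0.434  0.054 -0.065] gap 0.0163
[[25.37685592 29.21584335]
 [25.75794522 25.92981344]
 [26.368572   20.65667738]]
```

View pics/g3.png

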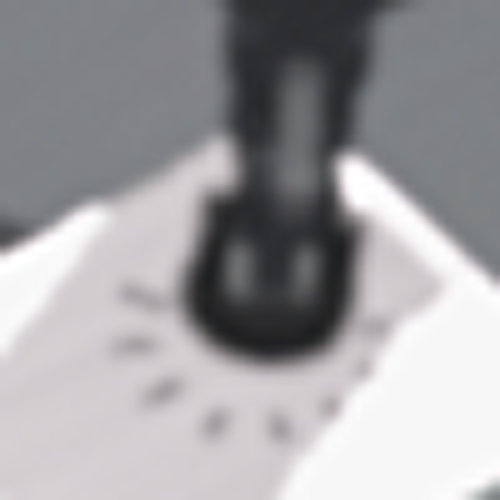

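Request:
drive_tool(steps=[[0,-0.0005,0,0.001,0,0,0],[0,-0.0005,0,0.002,0,0,0],[0,-0.0005,0,0.003,0,0,0],[0,-0.0005,0,0.003,0,0,0]])

```text
clock: 8.72
tool_pos: [0.5461, 0.2104, 0.2645]
tool_rot: [0.918, 0.398, 0.0, 0.0]
contact_force: [0.7, -1.5, 0.4]
finger_gap: 0.0164
```

Request:
drive_tool(steps=[[0,0,0,0.001,0,0,0],[0,0,0,0.0015,0,0,0],[0,0,0,0.0015,0,0,0]])

```text
clock: 9.1
tool_pos: [0.5461, 0.2104, 0.2629]
tool_rot: [0.918, 0.398, 0.0, 0.0]
contact_force: [-0.5, -2.4, 1.9]
finger_gap: 0.0165
```

```bash
python3 -c "
from h import *
st()"
```

```text
9.1 p [0.5461 0.2104 0.2629] hd 46.86 tilt [ 0.0001 -0.0001] F [-0.51 -2.36  1.87] M [-0.478 -0.035 -0.032] gap 0.0165
```

Free so far; the knob is about 8 mm onto the D. Next, small steps through the ball.

Request:
drive_tool(steps=[[0,0,0,0.0007,0,0,0],[0,0,0,0.0015,0,0,0],[0,0,0,0.0015,0,0,0]])

```text
clock: 9.48
tool_pos: [0.546, 0.2104, 0.2611]
tool_rot: [0.918, 0.398, -0.0, 0.0]
contact_force: [1.1, -4.1, 0.0]
finger_gap: 0.0165
```

Request:
drive_tool(steps=[[0,0,0,0.0007,0,0,0],[0,0,0,0.0015,0,0,0],[0,0,0,0.0015,0,0,0]])

```text
clock: 9.85
tool_pos: [0.5461, 0.2104, 0.2597]
tool_rot: [0.918, 0.398, -0.0, 0.0]
contact_force: [1.3, -3.1, -0.0]
finger_gap: 0.0165
```

```bash
python3 -c "
from h import *
st()"
```

```text
9.85 p [0.5461 0.2104 0.2597] hd 46.86 tilt [-0.0001 -0.0001] F [ 1.34 -3.12 -0.02] M [-0.535 -0.255  0.038] gap 0.0165
```

Request:
drive_tool(steps=[[0,0,0.0003,0.0007,0,0,0],[0,0,0.0003,0.0015,0,0,0],[0,0,0.0003,0.0015,0,0,0]])

```text
clock: 10.22
tool_pos: [0.5462, 0.2102, 0.2581]
tool_rot: [0.918, 0.398, -0.0, -0.0]
contact_force: [0.2, -1.3, -1.0]
finger_gap: 0.0167
```

Request:
drive_tool(steps=[[0,0,0,0.0007,0,0,0],[0,0,0,0.0015,0,0,0],[0,0,0,0.0015,0,0,0]])

```text
clock: 10.6
tool_pos: [0.5462, 0.2102, 0.2566]
tool_rot: [0.918, 0.398, -0.0, -0.0]
contact_force: [1.8, 0.5, -3.6]
finger_gap: 0.0166
```

```bash
python3 -c "
from h import *
st()"
```

```text
10.6 p [0.5462 0.2102 0.2566] hd 46.86 tilt [-0.0002  0.0002] F [ 1.75  0.48 -3.62] M [ 0.044 -0.193  0.075] gap 0.0166
```

Request:
drive_tool(steps=[[0,0,0,0.0005,0,0,0],[0,0,0,0.001,0,0,0],[0,0,0,0.001,0,0,0]])

```text
clock: 10.98
tool_pos: [0.5463, 0.2102, 0.256]
tool_rot: [0.918, 0.398, 0.0, -0.0]
contact_force: [1.3, 0.9, -1.5]
finger_gap: 0.0166
```

```bash
python3 -c "
from h import *
st()"
```

```text
10.97 p [0.5463 0.2102 0.256 ] hd 46.86 tilt [0.0001 0.0002] F [ 1.27  0.86 -1.52] M [ 0.078 -0.062  0.054] gap 0.0166
```

Request:
drive_tool(steps=[[0,0,0,0.0005,0,0,0],[0,0,0,0.001,0,0,0],[0,0,0,0.001,0,0,0]])

```text
clock: 11.35
tool_pos: [0.5463, 0.2102, 0.2555]
tool_rot: [0.918, 0.398, 0.0, -0.0]
contact_force: [-2.3, -0.1, 5.6]
finger_gap: 0.0165
```

```bash
python3 -c "
from h import *
st()"
```

```text
11.35 p [0.5463 0.2102 0.2555] hd 46.86 tilt [0.0004 0.0002] F [-2.33 -0.11  5.61] M [-0.101  0.468 -0.029] gap 0.0165
```

Request:
drive_tool(steps=[[0,0,0,0.0006,0,0,0],[0,0,0,0.001,0,0,0],[0,0,0,0.001,0,0,0]])

```text
clock: 11.72
tool_pos: [0.5464, 0.2102, 0.2554]
tool_rot: [0.918, 0.398, 0.0, 0.0]
contact_force: [-6.9, -2.0, 14.4]
finger_gap: 0.0165
```

```bash
python3 -c "
from h import *
st()"
```

```text
11.72 p [0.5464 0.2102 0.2554] hd 46.86 tilt [0.0009 0.0003] F [-6.88 -2.04 14.36] M [-0.368  1.114 -0.05 ] gap 0.0165
```

Request:
drive_tool(steps=[[0,0,0,-0.001,0,0,0],[0,0,0,-0.002,0,0,0],[0,0,0,-0.002,0,0,0]])

```text
clock: 12.1
tool_pos: [0.5463, 0.2102, 0.2557]
tool_rot: [0.918, 0.398, 0.0, -0.0]
contact_force: [0.9, 0.3, -0.7]
finger_gap: 0.0164
```

```bash
python3 -c "
from h import *
st()"
```

```text
12.1 p [0.5463 0.2102 0.2557] hd 46.86 tilt [-0.      0.0001] F [ 0.88  0.27 -0.72] M [ 0.115 -0.114 -0.015] gap 0.0164
```

Request:
drive_tool(steps=[[0,0,0,0,0,0,-0.1],[0,0,0,0,0,0,-0.2],[0,0,0,0,0,0,-0.3],[0,0,0,0,0,0,-0.4],[0,0,0,0,0,0,-0.5],[0,0,0,0,0,0,-0.6],[0,0,0,0,0,0,-0.7],[0,0,0,0,0,0,-0.8]])

```text
clock: 13.1
tool_pos: [0.5465, 0.2102, 0.2557]
tool_rot: [0.689, 0.725, 0.0, 0.0]
contact_force: [2.3, 2.1, -3.0]
finger_gap: 0.0166
```

```bash
python3 -c "
from h import *
st();go(.5463,.2102,.2557,137)"
```

```text
13.1 p [0.5465 0.2102 0.2557] hd 92.87 tilt [0.0006 0.0003] F [ 2.33  2.14 -3.02] M [ 0.301 -0.586 -0.083] gap 0.0166
t 13.1 go [-0.     -0.0002  0.    ] [ 7.000e-04 -0.000e+00 -7.702e-01]
```

Request:
drive_tool(steps=[[0,0,0,0,0,0,-0.1],[0,0,0,0,0,0,-0.2],[0,0,0,0,0,0,-0.3],[0,0,0,0,0,0,-0.4],[0,0,0,0,0,0,-0.5],[0,0,0,0,0,0,-0.6],[0,0,0,0,0,0,-0.7],[0,0,0,0,0,0,-0.76]])

```text
clock: 14.1
tool_pos: [0.5465, 0.2102, 0.2557]
tool_rot: [0.372, 0.928, 0.0, 0.0]
contact_force: [3.9, 1.5, -2.8]
finger_gap: 0.0165
```

```bash
python3 -c "
from h import *
st()"
```

```text
14.1 p [0.5465 0.2102 0.2557] hd 136.38 tilt [0.0008 0.0003] F [ 3.91  1.46 -2.85] M [ 0.296 -0.773 -0.086] gap 0.0165
```

Request:
drive_tool(steps=[[0,0,0,0,0,0,-0.03],[0,0,0,0,0,0,-0.06],[0,0,0,0,0,0,-0.08],[0,0,0,0,0,0,-0.08]])

```text
clock: 14.6
tool_pos: [0.5465, 0.2102, 0.2558]
tool_rot: [0.335, 0.942, 0.0, 0.0]
contact_force: [5.4, 1.9, -4.0]
finger_gap: 0.0166
```

```bash
python3 -c "
from h import *
st()"
```

```text
14.6 p [0.5465 0.2102 0.2558] hd 140.81 tilt [0.0008 0.0003] F [ 5.42  1.87 -3.98] M [ 0.352 -0.937 -0.068] gap 0.0166
```

Request:
drive_tool(steps=[[0,0,0,0.0005,0,0,-0.03],[0,0,0,0.0005,0,0,-0.06],[0,0,0,0.0005,0,0,-0.06]])

```text
clock: 14.98
tool_pos: [0.5465, 0.2102, 0.2557]
tool_rot: [0.306, 0.952, 0.0, 0.0]
contact_force: [5.2, 2.2, -0.0]
finger_gap: 0.0166
```

```bash
python3 -c "
from h import *
st()"
```

```text
14.97 p [0.5465 0.2102 0.2557] hd 144.32 tilt [0.001  0.0003] F [ 5.21  2.17 -0.03] M [ 0.377 -0.937 -0.119] gap 0.0166
```

Request:
drive_tool(steps=[[0,0,0,0,0,0,-0.03],[0,0,0,0,0,0,-0.05],[0,0,0,0,0,0,-0.05]])

```text
clock: 15.35
tool_pos: [0.5465, 0.2102, 0.2557]
tool_rot: [0.283, 0.959, 0.0, 0.0]
contact_force: [5.2, 1.9, 0.4]
finger_gap: 0.0166
```

```bash
python3 -c "
from h import *
st()"
```

```text
15.35 p [0.5465 0.2102 0.2557] hd 147.18 tilt [0.001  0.0003] F [5.25 1.86 0.36] M [ 0.423 -0.944 -0.06 ] gap 0.0166
```

Request:
drive_tool(steps=[[0,0,0,0,0,0,-0.03],[0,0,0,0,0,0,-0.05],[0,0,0,0,0,0,-0.05]])

```text
clock: 15.72
tool_pos: [0.5465, 0.2102, 0.2557]
tool_rot: [0.258, 0.966, 0.0, 0.0]
contact_force: [5.0, 2.1, 0.2]
finger_gap: 0.0168
```

```bash
python3 -c "
from h import *
st()"
```

```text
15.72 p [0.5465 0.2102 0.2557] hd 150.04 tilt [0.001  0.0003] F [5.03 2.15 0.17] M [ 0.372 -0.949 -0.104] gap 0.0168
```

Request:
drive_tool(steps=[[0,0,0,0,0,0,-0.03],[0,0,0,0,0,0,-0.05],[0,0,0,0,0,0,-0.05]])

```text
clock: 16.1
tool_pos: [0.5465, 0.2102, 0.2557]
tool_rot: [0.234, 0.972, 0.0, 0.0]
contact_force: [5.3, 1.9, 0.3]
finger_gap: 0.0171
```

```bash
python3 -c "
from h import *
st()"
```

```text
16.1 p [0.5465 0.2102 0.2557] hd 152.91 tilt [0.001  0.0003] F [5.31 1.88 0.29] M [ 0.371 -0.94  -0.12 ] gap 0.0171
```

Request:
drive_tool(steps=[[0,0,0,0,0,0,-0.03],[0,0,0,0,0,0,-0.05],[0,0,0,0,0,0,-0.05]])

```text
clock: 16.48
tool_pos: [0.5465, 0.2102, 0.2557]
tool_rot: [0.21, 0.978, 0.0, 0.0]
contact_force: [4.5, 3.2, 0.4]
finger_gap: 0.0168
```

```bash
python3 -c "
from h import *
st();go(.546,.2100,.2557,148)
f=grab_frame('scene'); x,y=pix(f,[(.5458,.2098,.09)])[0].astype(int)
cv2.imwrite('pics/g4.png',cv2.resize(f['img'][y-25:y+25,x-25:x+25],(500,500),interpolation=cv2.INTER_CUBIC))"
```

```text
16.48 p [0.5465 0.2102 0.2557] hd 155.77 tilt [0.001  0.0004] F [4.47 3.22 0.35] M [ 0.365 -0.921 -0.12 ] gap 0.0168
t 16.475 go [ 0.0003 -0.0004 -0.    ] [0.0008 0.0007 0.1356]
```

View pics/g4.png

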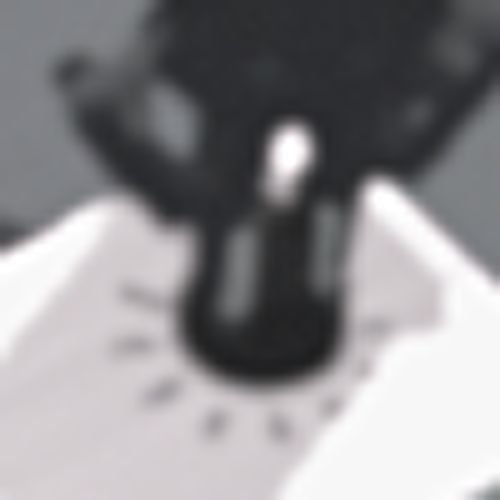

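Request:
drive_tool(steps=[[0.3,0,0,0,0,0,0],[0.5,0,0,0,0,0,0],[0.7,0,0,0,0,0,0],[0.7,0,0,0,0,0,0],[0.7,0,0,-0.03,0,0,0],[0.7,0,0,-0.08,0,0,0],[0.7,0,0,-0.1,0,0,0],[0.7,0,0,-0.1,0,0,0]])

```text
clock: 17.52
tool_pos: [0.5464, 0.2102, 0.3565]
tool_rot: [0.21, 0.978, 0.001, 0.001]
contact_force: [0.0, -0.1, -0.1]
finger_gap: 0.0596
```

```bash
cat > chk.py <<'E'
from h import *
import sys
st()
f=grab_frame('scene'); x,y=pix(f,[(.5458,.2098,.08)])[0].astype(int)
im=f['img'][y-25:y+25,x-25:x+25]; k=cv2.resize(im,(500,500),interpolation=cv2.INTER_CUBIC)
c=np.array([.5465,.2102]); O=lambda p:tuple(((pix(f,[p])[0]-[x-25,y-25]+.5)*10).astype(int))
b=k.copy()
for a in(135.8,145.8,155.8):
    d=np.array([np.cos(np.radians(a)),np.sin(np.radians(a))]); cv2.line(b,O((*(c+.012*d),.1)),O((*(c+.025*d),.1)),(0,0,255) if a==145.8 else (0,200,0),1)
cv2.circle(b,O((*c,.064)),3,(255,0,0),-1)
P=[O((*(c+.025*np.array([np.cos(t),np.sin(t)])),.064)) for t in np.linspace(0,6.28,60)]; cv2.polylines(b,[np.array(P)],True,(255,255,0),1)
cv2.imwrite('pics/'+sys.argv[1],cv2.resize(np.hstack([k,b]),(800,400)))
v,u=np.mgrid[y-25:y+25,x-25:x+25]; uv=np.c_[u.ravel(),v.ravel()]; P=world(f,uv); r=np.hypot(*(P[:,:2]-c).T)
m=(P[:,2]>.092)&(P[:,2]<.108)&(r<.04); Q=P[m]; q=cv2.PCACompute2(Q[:,:2],None)[1]
print("top pts",m.sum(),Q.mean(0),"z med",np.median(Q[:,2]),"axis",np.degrees(np.arctan2(q[0,1],q[0,0]))%180,cv2.minAreaRect((Q[:,:2]*1000).astype(np.float32)))
g=f['img'][uv[:,1],uv[:,0]].astype(float).min(1); w=m&(g>110)
if w.sum()>1:
    W=world(f,uv[w],.1)[:,:2]; e=np.average(W,axis=0,weights=g[w]-80)-c; print("white",w.sum(),e,np.degrees(np.arctan2(e[1],e[0])),np.degrees(np.arctan2(*cv2.PCACompute2(W,None)[1][0][::-1]))%180)
E
python3 chk.py c1.png
```

```text
17.52 p [0.5464 0.2102 0.3565] hd 155.72 tilt [0.002  0.0007] F [ 0.03 -0.14 -0.11] M [ 0.004 -0.03  -0.   ] gap 0.0596
top pts 88 [0.55005061 0.2079626  0.09893199] z med 0.09899008528253095 axis 141.48044234045935 ((548.3204345703125, 209.6592559814453), (18.329744338989258, 48.48271179199219), 52.858219146728516)
white 16 [-0.01197087  0.01044484] 138.8945862833504 92.31127919338186
```

View pics/c1.png

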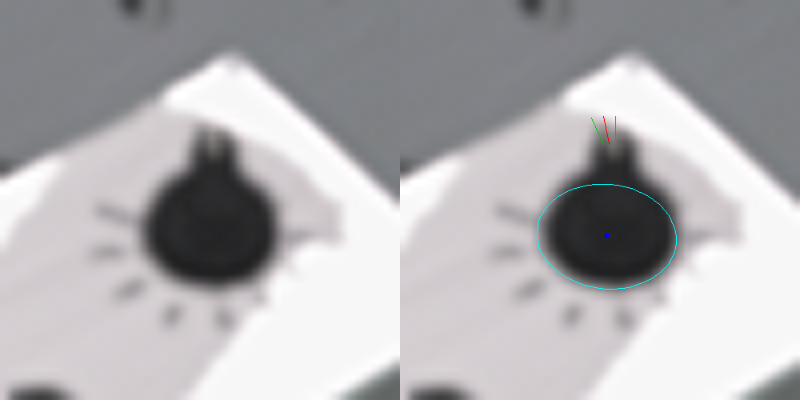

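The knob sits at the home height (its top reads z 0.099) with the nose near the minimum. Next I'll move the arm aside and check from above.

```bash
python3 -c "
from h import *
go(.45,-.25,.38,100)"
```

```text
t 17.575 go [-0.1015 -0.459  -0.0251] [-1.000e-04 -0.000e+00  9.725e-01]
```

Request:
drive_tool(steps=[[0.7,-0.012,-0.057,-0.02,0,0,0.12],[0.7,-0.025,-0.114,-0.025,0,0,0.24],[0.7,-0.037,-0.17,-0.025,0,0,0.36],[0.7,-0.05,-0.23,-0.025,0,0,0.48],[0.7,-0.063,-0.287,-0.025,0,0,0.6],[0.7,-0.075,-0.344,-0.025,0,0,0.72],[0.7,-0.088,-0.4,-0.025,0,0,0.84],[0.7,-0.1,-0.459,-0.025,0,0,0.97]])

```text
clock: 18.58
tool_pos: [0.4479, -0.2511, 0.3784]
tool_rot: [0.643, 0.766, -0.0, -0.001]
contact_force: [0.5, 0.6, 0.7]
finger_gap: 0.0596
```

```bash
sed "s/grab_frame('scene')/grab_frame('top')/" chk.py > chkt.py; python3 chkt.py c2.png; python3 chk.py c3.png
```

```text
18.57 p [ 0.4479 -0.2511  0.3784] hd 99.91 tilt [-0.0019  0.0013] F [0.54 0.56 0.66] M [-0.011 -0.069 -0.009] gap 0.0596
top pts 112 [0.54562986 0.20967862 0.09961977] z med 0.09951116250195913 axis 140.56189050119005 ((544.58203125, 210.6194305419922), (18.884143829345703, 44.901676177978516), 52.82585525512695)
white 15 [-0.01143256  0.00901123] 141.75456094145792 150.67140558572513
18.62 p [ 0.4464 -0.256   0.3781] hd 99.33 tilt [-0.0032 -0.0007] F [-2.72 -2.57 -1.45] M [-0.077  0.071 -0.061] gap 0.0596
top pts 87 [0.5498796  0.20810005 0.09893749] z med 0.09945991511081242 axis 141.7768711645474 ((547.9010620117188, 209.68142700195312), (17.616701126098633, 49.922950744628906), 51.7930793762207)
white 29 [-0.00985689  0.00810674] 140.5646140174206 117.6038429782523
```

View pics/c2.png

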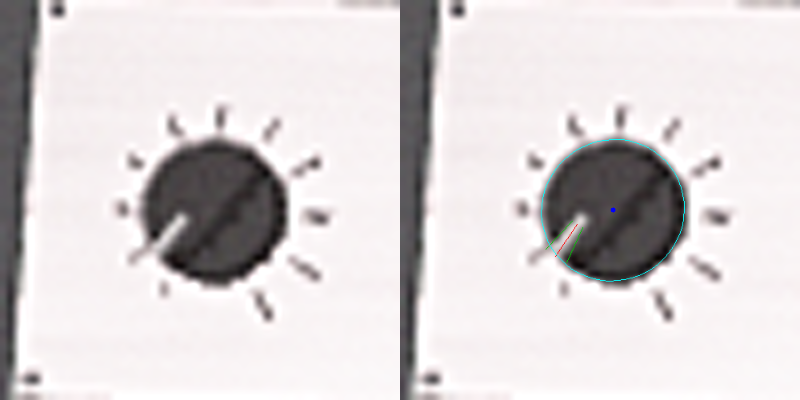

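The top view shows the knob seated. Its nose line runs from (185,218) to (155,252), which is about 141° against the mark at 145.8°. It sprang back on release. That is inside tolerance but with little margin, so I'll regrasp it with the jaws at about 148° to trim the angle.

```bash
python3 -c "
from h import *
st();go(.5463,.2102,.37,148)"
```

```text
18.68 p [ 0.4472 -0.2535  0.378 ] hd 99.65 tilt [-0.003   0.0007] F [ 0.98  0.7  -0.44] M [-0.023  0.044  0.03 ] gap 0.0599
t 18.675 go [0.4405 0.1754 0.008 ] [-0.0022 -0.0023 -0.8438]
```

Request:
drive_tool(steps=[[0.7,0.055,0.022,0,0,0,-0.1],[0.7,0.11,0.044,0,0,0,-0.2],[0.7,0.165,0.066,0,0,0,-0.3],[0.7,0.22,0.088,0,0,0,-0.4],[0.7,0.275,0.11,0,0,0,-0.5],[0.7,0.33,0.132,0,0,0,-0.6],[0.7,0.385,0.154,0,0,0,-0.72],[0.7,0.44,0.1754,0.005,0,0,-0.844]])

```text
clock: 19.68
tool_pos: [0.5436, 0.2172, 0.3738]
tool_rot: [0.269, 0.963, -0.0, -0.001]
contact_force: [0.4, -1.3, -0.6]
finger_gap: 0.06
```

Request:
drive_tool(steps=[[0.7,0,0,0,0,0,0],[0.7,0,0,0,0,0,0],[0.7,0,0,0,0,0,0],[0.7,0,0,0,0,0,0]])

```text
clock: 20.18
tool_pos: [0.5439, 0.2138, 0.3755]
tool_rot: [0.272, 0.962, 0.0, 0.0]
contact_force: [-0.1, 0.1, 0.1]
finger_gap: 0.0596
```

```bash
python3 -c "
from h import *
st();go(.5463,.2102,.257,148)"
```

```text
20.18 p [0.5439 0.2138 0.3755] hd 148.41 tilt [0.0003 0.0001] F [-0.06  0.07  0.12] M [-0.032 -0.002  0.021] gap 0.0596
t 20.175 go [-0.0039 -0.0018  0.1185] [0.0002 0.0002 0.0072]
```

Request:
drive_tool(steps=[[0.7,-0.0039,-0.0018,0.04,0,0,0],[0.7,-0.0039,-0.0018,0.08,0,0,0],[0.7,-0.0039,-0.0018,0.105,0,0,0],[0.7,-0.0039,-0.0018,0.1175,0,0,0],[0.7,-0.0039,-0.0018,0.1175,0,0,0],[0.7,-0.0039,-0.0018,0.1175,0,0,0]])

```text
clock: 20.92
tool_pos: [0.5465, 0.2111, 0.2593]
tool_rot: [0.272, 0.962, 0.0, 0.001]
contact_force: [0.1, -0.6, -0.2]
finger_gap: 0.0596
```

Request:
drive_tool(steps=[[0.4,0,0,0,0,0,0],[0.25,0,0,0,0,0,0],[0.1,0,0,0,0,0,0],[0,0,0,0,0,0,0],[0,0,0,0,0,0,0],[0,0,0,0,0,0,0]], force=30)

```text
clock: 21.68
tool_pos: [0.5463, 0.2111, 0.2584]
tool_rot: [0.271, 0.962, 0.0, 0.0]
contact_force: [-1.7, -1.7, 5.8]
finger_gap: 0.0174
```

```bash
python3 -c "
from h import *
st()"
```

```text
21.68 p [0.5463 0.2111 0.2584] hd 148.5 tilt [0.0005 0.0001] F [-1.65 -1.69  5.77] M [-0.272  0.33   0.03 ] gap 0.0174
```

Request:
drive_tool(steps=[[0,0,0,0,0,0,-0.03],[0,0,0,0,0,0,-0.06],[0,0,0,0,0,0,-0.06]], force=50)

```text
clock: 22.05
tool_pos: [0.5463, 0.2111, 0.2584]
tool_rot: [0.242, 0.97, 0.0, 0.0]
contact_force: [-3.3, -2.4, 7.9]
finger_gap: 0.0169
```

```bash
python3 -c "
from h import *
st()
f=grab_frame('scene'); x,y=pix(f,[(.5458,.2098,.08)])[0].astype(int)
im=f['img'][y-25:y+25,x-25:x+25]; g=im.min(2).astype(float); b=g[8:24,20:36]; m=b>120
v,u=np.nonzero(b>b.max()*.6); print(b.round(0).astype(int))"
```

```text
22.05 p [0.5463 0.2111 0.2584] hd 151.96 tilt [0.0002 0.    ] F [-3.32 -2.42  7.92] M [-0.298  0.564 -0.068] gap 0.0169
[[ 74  50  44  43  43  44  49  68  95 115 105  73  46  42  44  45]
 [ 69  49  45  45  43  43  71 128 187 211 179 113  58  41  44  44]
 [ 62  48  48  46  41  49 106 198 253 255 235 145  71  43  44  46]
 [ 55  48  47  45  41  58 139 238 255 255 243 154  73  44  45  45]
 [ 53  50  46  43  41  64 148 238 255 254 219 130  65  42  43  43]
 [ 53  49  47  42  45  77 147 217 236 222 157  88  49  42  44  42]
 [ 52  49  45  41  48  91 152 196 203 164 104  57  41  42  43  47]
 [ 46  46  45  43  50  85 137 179 185 141  80  46  47  45  43  73]
 [ 43  45  44  45  60  84 112 145 161 125  70  59  76  65  53 105]
 [ 47  43  43  48  71 101 109 110 118  92  58  76 107  94  70 116]
 [ 57  42  47  61  84 103 105  86  72  55  44  78 112 106  82 122]
 [ 68  44  58  88 102  98  83  64  48  39  42  76 109 105  87 128]
 [ 72  45  70 106 115  93  63  47  41  39  44  78 108 101  94 139]
 [ 75  49  78 114 118  90  55  42  42  40  48  80 105  96 101 151]
 [ 78  52  80 114 117  86  52  43  41  41  51  84 104  92 109 160]
 [ 72  52  83 113 112  81  50  42  42  42  57  88 105 103 132 176]]
```

Request:
drive_tool(steps=[[0.05,0,0,0,0,0,0],[0.3,0,0,0,0,0,0],[0.5,0,0,0,0,0,0],[0.7,0,0,0,0,0,0],[0.7,0,0,-0.03,0,0,0],[0.7,0,0,-0.08,0,0,0],[0.7,0,0,-0.1,0,0,0],[0.7,0,0,-0.1,0,0,0]])

```text
clock: 23.1
tool_pos: [0.5463, 0.2111, 0.359]
tool_rot: [0.242, 0.97, 0.001, 0.001]
contact_force: [0.0, 0.1, -0.4]
finger_gap: 0.0595
```

```bash
python3 chk.py c4.png;python3 chk.py c4.png
```

```text
23.1 p [0.5463 0.2111 0.359 ] hd 151.94 tilt [0.002  0.0007] F [ 0.02  0.1  -0.43] M [ 0.025 -0.014  0.002] gap 0.0595
top pts 87 [0.54963535 0.20799283 0.09880095] z med 0.0987759224352156 axis 141.58514271450133 ((546.5514526367188, 210.77330017089844), (18.17776870727539, 51.99430465698242), 52.504486083984375)
white 17 [-0.01208209  0.00910831] 142.98849736392762 99.70185716950316
23.15 p [0.5462 0.2111 0.3573] hd 151.94 tilt [-0.0001  0.    ] F [ 0.96 -0.41 -0.27] M [0.018 0.047 0.051] gap 0.0599
top pts 89 [0.54957021 0.20810401 0.09832157] z med 0.09837500977104963 axis 143.2582582795913 ((546.9580688476562, 210.00668334960938), (18.35370445251465, 49.29690933227539), 54.65000534057617)
white 17 [-0.01206856  0.00907963] 143.04448343947644 99.70185716950316
```

View pics/c4.png

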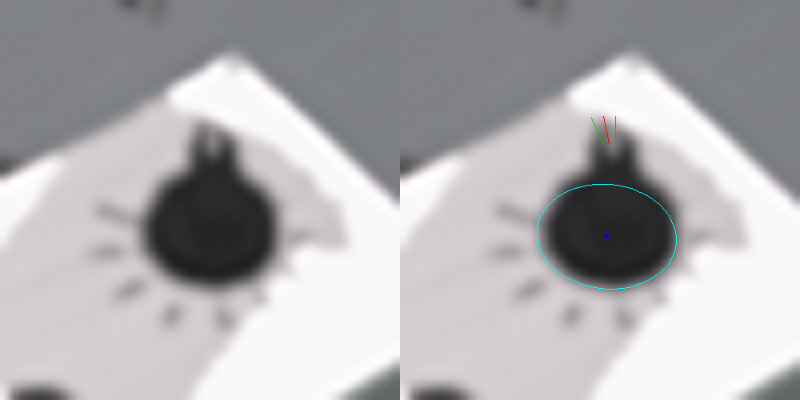

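The picture is practically unchanged: nose at (213,140), same angle as before, although the release angles differed. That suggests it springs back to the stop. I'll move off and fit the bar silhouette in both cameras, using the initial view, where the heading is known from the grip (105°), as the bias check.

Request:
drive_tool(steps=[[0.7,-0.012,-0.057,-0.02,0,0,0.12],[0.7,-0.025,-0.114,-0.025,0,0,0.24],[0.7,-0.037,-0.17,-0.025,0,0,0.36],[0.7,-0.05,-0.23,-0.025,0,0,0.48],[0.7,-0.063,-0.287,-0.025,0,0,0.6],[0.7,-0.075,-0.344,-0.025,0,0,0.72],[0.7,-0.088,-0.4,-0.025,0,0,0.84],[0.7,-0.1,-0.459,-0.025,0,0,0.97]])

```text
clock: 24.2
tool_pos: [0.4177, -0.2426, 0.3812]
tool_rot: [0.668, 0.744, -0.0, -0.001]
contact_force: [-0.1, -0.4, 0.0]
finger_gap: 0.0592
```

```bash
cat > bar.py <<'E'
from h import *
from scipy.optimize import minimize
poly=np.array([[-21,-9],[13,-9],[25,-3],[25,3],[13,9],[-21,9]])/1000
def fit(f,c0,z0,h0):
    x0,y0=(pix(f,[(*c0,z0+.025)])[0]-20).astype(int); v,u=np.mgrid[y0:y0+40,x0:x0+40]; S=10
    Z=np.nan_to_num(world(f,np.c_[u.ravel(),v.ravel()])[:,2]).reshape(40,40)
    P=world(f,np.c_[u.ravel(),v.ravel()]); near=(np.hypot(*(P[:,:2]-c0).T)<.034).reshape(40,40)
    w=np.clip((Z-z0-.014)/.008,0,1)*near*(Z<z0+.06)
    def cost(p):
        h=np.radians(p[2]); q=poly@np.array([[np.cos(h),np.sin(h)],[-np.sin(h),np.cos(h)]])+c0+p[:2]/1000
        P=np.r_[np.c_[q,np.full(6,z0+.036)],np.c_[q,np.full(6,z0+.018)]]
        m=np.zeros((400,400),np.uint8); cv2.fillPoly(m,[cv2.convexHull(((pix(f,P)-[x0,y0]+.5)*S*16).astype(np.int32))],255,shift=4)
        return ((cv2.resize(m,(40,40),interpolation=cv2.INTER_AREA)/255.-w)**2).sum()
    r=min((minimize(cost,[0,0,h],method="Nelder-Mead",options=dict(initial_simplex=[[0,0,h],[2,0,h],[0,2,h],[0,0,h+8]])) for h in(h0-12,h0,h0+12)),key=lambda r:r.fun)
    return (c0*1000+r.x[:2]).round(1),r.x[2].round(1),round(r.fun,2)
if __name__=="__main__":
    for n in("top","scene"): print("ref",n,fit(np.load(n+"0.npy",allow_pickle=True).item(),np.array([.484,-.2625]),0,105))
    st()
    for n in("top","scene"):
        for _ in range(3): print("now",n,fit(grab_frame(n),np.array([.546,.21]),.064,145))
E
python3 bar.py
```

```text
ref top (array([ 484.5, -262.9]), np.float64(103.6), np.float64(14.67))
ref scene (array([ 485.7, -261.9]), np.float64(104.0), np.float64(5.88))
24.2 p [ 0.4177 -0.2426  0.3812] hd 96.13 tilt [-0.0016  0.0011] F [-0.11 -0.44  0.01] M [ 0.045 -0.027  0.021] gap 0.0592
now top (array([546.4, 210.6]), np.float64(142.8), np.float64(8.9))
now top (array([546.4, 210.2]), np.float64(142.0), np.float64(9.25))
now top (array([546.4, 210.3]), np.float64(142.7), np.float64(9.59))
now scene (array([547.8, 209.7]), np.float64(143.5), np.float64(5.81))
now scene (array([547.9, 209.8]), np.float64(143.9), np.float64(7.64))
now scene (array([548. , 209.8]), np.float64(143.8), np.float64(5.32))
```

Both cameras agree. The nose is at about 144–145° once the reference bias of about +1° is included, against the mark at 146°, so it is about 1 mm off. Handing in.

```bash
python3 -c "
from h import *
st(); print(hand_in())"
```

```text
24.5 p [ 0.4188 -0.2404  0.3819] hd 96.43 tilt [-0.0011  0.001 ] F [ 0.39 -0.72 -0.22] M [-0.004 -0.021 -0.031] gap 0.0599
the job is handed in; nothing more can be done
None
```

The knob is back on its D-shaft, turned anticlockwise to its minimum mark and released. I handed the job in at 24.5 s, and it reported no verdict.

I picked the knob up by its bar and felt for the flat under about 4 N. It dropped in at about 40°. I pushed it on until it bottomed at the expected height, with a final check push of about 14 N, then turned it anticlockwise past the minimum and let go.

**Final checks**
- **Seating:** the bottoming height put the underside at about 64 mm. The camera depth read the knob's top at 98–100 mm, against 100 mm expected.
- **Axis:** the top camera puts the knob about 0.7 mm from the shaft's measured axis. The scene camera reads about 2 mm off in x. It read about 1 mm further out in x than the top camera at the start too, so I put most of that down to calibration.
- **Nose:** silhouette fits gave 142–144°, or about 144–145° after correcting for the bias seen in the first picture. The mark is at about 146°, so the nose is about 1 mm off, against 4.5 mm allowed.
- **Clear of the work:** at hand-in the arm was well away from the station, with only sensor noise on the force reading. I steered clear of the bystanders, but did not measure their positions again.

**What disagreed**
- **Angle estimates:** cruder early estimates put the nose at 139–142°, so I regrasped and turned it again. It settled at about the same angle both times.
- **Stop:** I felt no clear torque rise there, so I infer the stop from that spring-back.
- **Ball:** I felt no clear resistance from the sprung ball, only a slight downward pull just before the knob bottomed.

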